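# Fetch the dental cast from behind the shade bottles

### The arm

A 6-joint arm with a two-finger parallel gripper is mounted at the origin on the work surface. World frame = base frame: x ahead of the robot, y to its left, z up, the work surface at z = 0. Lengths are in m, angles in rad, forces in N, time in s.
With the tool pointing down it reaches from about 0.3 to 0.75 m from the base axis. Payload 8.5 kg.
Tool frame: the origin (TCP) lies between the finger pads; the fingertips stand 14 mm ahead of it and the grasp point (between the pads) lies 5 mm behind it; z points along the fingers, y is the line along which they close (so a half turn about z gives the same grasp; the last joint's range is limited). The gripper opens to 88 mm and grips with 3 to 60 N. Pads are 18 mm wide; open, the fingers measure 123 mm over their backs; the gripper's body (75 mm by 187 mm) begins 45 mm behind the grasp point.
Start: joints at [0.949, 0.381, 1.297, -0, 1.464, -0.215], TCP at [0.218, 0.505, 0.226] pointing down, gripper open.
Joint ranges: [-3.11, 3.11], [-0.89, 2.33], [0.22, 2.48], [-1.42, 4.56], [0.17, 2.85], [-2.88, 2.88]. Speed limits (rad/s): [2.39, 2.39, 3.14, 3.14, 3.14, 3.14].

### API

Orientations are given as a unit quaternion [w, x, y, z].
In Python, from rig import monitor, snapshot, get_calibration, manip gives the robot as it stands.
- The arm moves only by the shell command python3 -m handwheel 'ROWS'. ROWS is JSON, a list of rows, each a list of 7 numbers: the shift along the tool's x, y, z in units of 0.025 m (1.0 is 0.025 m), then the turn, a rotation vector about the tool's x, y, z in units of 180 degrees (1.0 is 180 degrees), then the finger opening in mm, from 0 to 88.1. A call has 1 to 8 rows; each row shifts and turns the commanded pose from where the row before left it, along the tool's axes as they then stand; what a row does not reach is not made up. A row lasts 1/12 s, in which the tool goes at most 41.7 mm and 7.16 degrees, less where a joint would pass 70% of its speed; a pose out of reach is approached as far as the arm can. A call with a number of a shift or a turn outside -1 to 1 is refused whole. A call with a gripper value outside its range is refused whole. The fingers move at their own pace and stop on an object; the grip force is fixed at half the most. Time passes only in rows, so rows that do not move let the fingers close. It gives the time, the measured TCP pose, the force, the opening and the grip force at its end, in the units of the state.
- monitor.observe(): the state, without advancing time (a new reading comes with each control period).
- snapshot(name): name is "scene" or "top"; returns the picture (420x560x3 uint8, red, green, blue); there is no depth.
- get_calibration(name): a dict with "camera_matrix" (3x3 intrinsics, pixels), "origin" and "rotation" of the camera in the world. Camera axes: x right, y up, looking along -z (the intrinsics and any distortion apply to the point x, -y, -z); pixel columns grow to the right and rows downward; lengths in m; the calibration is good to about 2 mm. A picture is of the moment at which its call begins. get_calibration takes no time and is no camera call.
- manip.close_job(): hands the job in; it is judged then, once.
The state is a dict: "t": time; "q": joint angles; "joint_velocities": joint speeds; "joint_efforts": joint torques, N m; "eef_pos": TCP position; "tool_rot": TCP orientation; "wrist_force": force on the tool from outside, world axes, zero at the start; "ft_torque": the same for the moment, N m; "opening": finger opening in m; "grip_force": force on a finger pad.
Only numpy, scipy, OpenCV 4.12 (cv2) and the standard library are available. Lean on these libraries where they do the work, as an engineer would, in place of code of your own. Each camera call takes 0.05 s, during which the arm holds its last target. There are 200 camera calls.

### The job

First clear all three shade bottles off the grey board and stand them on the black side mat; only then take the tan dental cast from behind them and set it down gently in the middle of the steel work plate while the bottles wait on the mat. Finally put every bottle back on the board, standing centred on the pad of its own colour, whichever pad it came from. Let nothing topple, and leave the pink cast where it is.

Things in the scene. Friction and masses are not known exactly. Their poses are not given: they have to be found in the camera images.
- bottle_red: Red shade bottle: white upright round bottle with red cap and red label band. Body 40 mm in diameter up to 78 mm high, then a cap 37 mm in diameter up to the total height of 95 mm; about 0.12 kg, rigid, closed. Origin at the centre of its underside, z up its axis. It starts on any one of the three coloured pads (to within a few mm), not always its own.
- bottle_green: Green shade bottle: white upright round bottle with green cap and green label band. Body 40 mm in diameter up to 78 mm high, then a cap 37 mm in diameter up to the total height of 95 mm; about 0.12 kg, rigid, closed. Origin at the centre of its underside, z up its axis. It starts on any one of the three coloured pads (to within a few mm), not always its own.
- bottle_blue: Blue shade bottle: white upright round bottle with blue cap and blue label band. Body 40 mm in diameter up to 78 mm high, then a cap 37 mm in diameter up to the total height of 95 mm; about 0.12 kg, rigid, closed. Origin at the centre of its underside, z up its axis. It starts on any one of the three coloured pads (to within a few mm), not always its own.
- pad_red: Red square pad, the home of the red bottle: 56 x 56 mm, 2 mm thick, fixed on a grey board (150 x 190 mm, 6 mm thick), so its top is 8 mm above the table. Origin at the centre of its underside. The pads lie 58 mm from the cast's start, at its -x, +y and -y sides; which colour is where changes.
- pad_green: Green square pad, the home of the green bottle: 56 x 56 mm, 2 mm thick, fixed on a grey board (150 x 190 mm, 6 mm thick), so its top is 8 mm above the table. Origin at the centre of its underside. The pads lie 58 mm from the cast's start, at its -x, +y and -y sides; which colour is where changes.
- pad_blue: Blue square pad, the home of the blue bottle: 56 x 56 mm, 2 mm thick, fixed on a grey board (150 x 190 mm, 6 mm thick), so its top is 8 mm above the table. Origin at the centre of its underside. The pads lie 58 mm from the cast's start, at its -x, +y and -y sides; which colour is where changes.
- cast: Tan dental cast on a white foot, ivory teeth on top. Block 52 mm along its x, 56 mm along its y, straight sides to 30 mm, teeth to 42 mm; about 0.15 kg. Origin: centre of its underside, z up. Starts on the grey board, 6 mm above the table, bottles 10 to 12 mm off at its +y, -y and -x sides; a fixed back stop (60 mm wide, top 40 mm above the table) 8 mm behind its +x face. So grip it across y, bottles gone.
- mat: Black rubber mat, the side area for the bottles: 120 mm along its x, 220 mm along its y, 3 mm thick, fixed to the table. Origin at the centre of its underside. It lies on the left or right of the robot, the grey board on the other side.
- plate: Square steel work plate with a pale inlay, the cast's destination: 90 x 90 mm, 6 mm thick, fixed to the table about straight ahead of the robot. Origin at the centre of its underside; the cast rests 6 mm above that.
- pink_cast: Pink dental cast, to be left alone: same shape and size as the tan one, standing on the table beyond the work plate. Origin at the centre of its underside.

How it is judged:
By the outcome, as a careful person would: the job done as asked, in the order asked, and still so for the second after the job is handed in, with the robot touching nothing.
It also fails if it takes over 144 s, if anything falls off the work surface, if the arm or the gripper's body presses on something with over 40 N, if the wrist force passes 120 N, or if a joint passes its speed limit or range.

## Working session

There is one attempt and no reset: what is moved stays moved. The work goes in short steps, Python scripts to look and compute and a shell command to move; the robot and the scene stay as the last step left them, time stands still between calls to the robot, and variables do not carry over. Pictures are saved under pics/ and viewed, at most 14 in all, crops included, and the job is handed in when it is done.

```bash
ls; mkdir -p pics
python3 - <<'E'
from rig import monitor, snapshot, get_calibration
import cv2
for n in("scene","top"):
    im=snapshot(n); cv2.imwrite(f"pics/{n}0.png",im[:,:,::-1]); c=get_calibration(n); print(n,c)
print(monitor.observe())
E
```

```text
pics
scene {'camera_matrix': array([[398.00755022,   0.        , 280.54270408],
       [  0.        , 398.00755022, 214.94418802],
       [  0.        ,   0.        ,   1.        ]]), 'origin': array([0.97127791, 0.41758289, 0.51764076]), 'rotation': array([0.33495   , 0.15350724, 0.41014365, 0.83428185])}
top {'camera_matrix': array([[495.38667441,   0.        , 294.18467761],
       [  0.        , 495.38667441, 214.15530811],
       [  0.        ,   0.        ,   1.        ]]), 'origin': array([ 0.44057634, -0.01580525,  0.96260182]), 'rotation': array([-0.70229321, -0.05914783,  0.040789  ,  0.70825281])}
{'t': 0.1, 'q': array([ 9.48710147e-01,  3.81107720e-01,  1.29816447e+00,  1.72891701e-06,
        1.46360464e+00, -2.15255613e-01]), 'joint_velocities': array([-0.00131005, -0.00112001, -0.00341865,  0.00108881,  0.00014657,
       -0.00062083]), 'joint_efforts': array([ 3.98548014e-03, -4.38647246e+01, -2.24912649e+01,  7.14640156e-02,
        3.42026039e-02, -1.13181450e-04]), 'eef_pos': array([0.21745203, 0.50489094, 0.22541766]), 'tool_rot': array([-2.61824287e-04,  2.02015420e-01,  9.79382131e-01, -5.86282522e-04]), 'wrist_force': array([-0.33336015,  0.44769082, -0.49917684]), 'ft_torque': array([ 0.04052757, -0.03072339, -0.01770996]), 'grip_force': 0.0, 'opening': 0.08824233802429944}
```

View pics/top0.png

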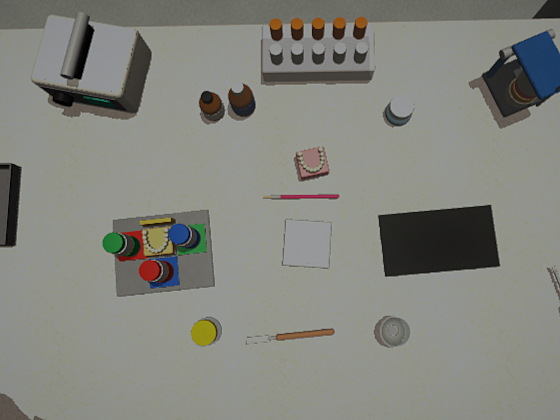

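View pics/scene0.png

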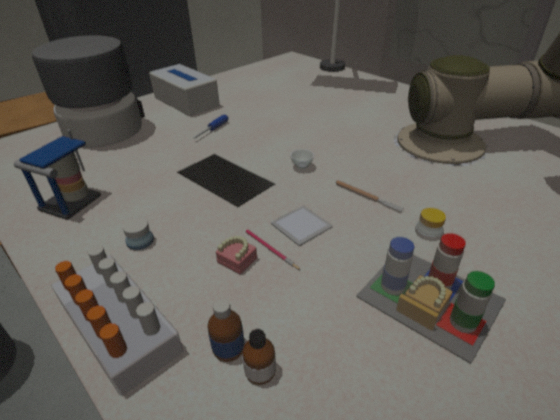

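The top view has the grey board at left (px 113–215, 210–297) with green on the red pad (115,243), blue on the green pad (180,234) and red on the blue pad (151,271). The tan cast is at (157,242), the plate at (307,243) and the mat at (439,240). The scene view agrees.

```bash
cat > h.py <<'E'
import numpy as np, cv2
from rig import monitor, snapshot, get_calibration
from scipy.spatial.transform import Rotation as R
def cast(n,uv,z):
    c=get_calibration(n);K=c["camera_matrix"];uv=np.atleast_2d(uv).astype(float)
    d=np.c_[(uv[:,0]-K[0,2])/K[0,0],-(uv[:,1]-K[1,2])/K[1,1],-np.ones(len(uv))]
    q=c["rotation"];d=R.from_quat(np.r_[q[1:],q[0]]).apply(d);o=c["origin"]
    return (o+d*((z-o[2])/d[:,2])[:,None])[:,:2]
def big(m,roi):
    x0,y0,x1,y1=roi;k=np.zeros_like(m,np.uint8);k[y0:y1,x0:x1]=m[y0:y1,x0:x1]
    cs,_=cv2.findContours(k,cv2.RETR_EXTERNAL,cv2.CHAIN_APPROX_NONE);return max(cs,key=cv2.contourArea)
def hsv(im): return cv2.cvtColor(im,cv2.COLOR_RGB2HSV)
def rect(n,c,z):
    p=cast(n,c[:,0,:],z);r=cv2.minAreaRect((p*1000).astype(np.float32));return np.round(np.array(r[0]),1),np.round(r[1],1),round(r[2],1)
def tool():
    s=monitor.observe();q=s["tool_rot"];r=R.from_quat(np.r_[q[1:],q[0]]);return s,r
E
python3 - <<'E'
from h import *
im=cv2.imread("pics/top0.png")[:,:,::-1].copy();H=hsv(im);h,s,v=H[...,0],H[...,1],H[...,2]
print("mat",rect("top",big(v<45,(370,195,510,285)),.003))
print("plate",rect("top",big((s<28)&(v>150),(275,210,340,275)),.006))
for p in [(300,240),(340,240),(327,264),(70+50,290),(240,250)]: print(p,H[p[1],p[0]])
b=big((s<30)&(v<150),(100,200,220,305));print("board",rect("top",b,.006))
for n,m in dict(red=((h<5)|(h>174))&(s>190),green=(h>50)&(h<80)&(s>150),blue=(h>105)&(h<122)&(s>120)).items():
    pass
    roi=dict(red=(135,255,166,288),green=(98,228,128,262),blue=(163,218,193,252))[n]
    c=big(m,roi);(x,y),r=cv2.minEnclosingCircle(c);print(n,x,y,r,cast("top",(x,y),.103)*1000,cv2.contourArea(c), rect("top",c,.103))
cv2.imwrite("pics/crop0.png",cv2.resize(im[195:310,90:235,::-1],None,fx=5,fy=5,interpolation=cv2.INTER_CUBIC))
E
```

```text
mat (array([ 523.9, -268. ]), array([118.3, 218.4]), 4.7)
plate (array([522.7, -15.7]), array([124.9, 124.3]), 89.4)
(300, 240) [105   7 154]
(340, 240) [ 35  18 152]
(327, 264) [ 60   3 155]
(120, 290) [ 26  17 104]
(240, 250) [ 35  18 152]
board (array([504.7, 268.3]), array([153.1, 198.9]), 5.7)
red 149.64706420898438 270.1176452636719 10.81226921081543 [[467.41690051 258.23461505]] 314.0 (array([467.7, 258.5]), array([36.6, 34.3]), 64.5)
green 113.35294342041016 242.88235473632812 10.812273025512695 [[515.44408815 324.13868376]] 314.5 (array([516.2, 324. ]), array([37.6, 33.4]), 89.5)
blue 178.57142639160156 234.0 10.618722915649414 [[530.04530699 209.28005665]] 310.0 (array([531. , 209.4]), array([35.6, 34.3]), 45.4)
```

View pics/crop0.png

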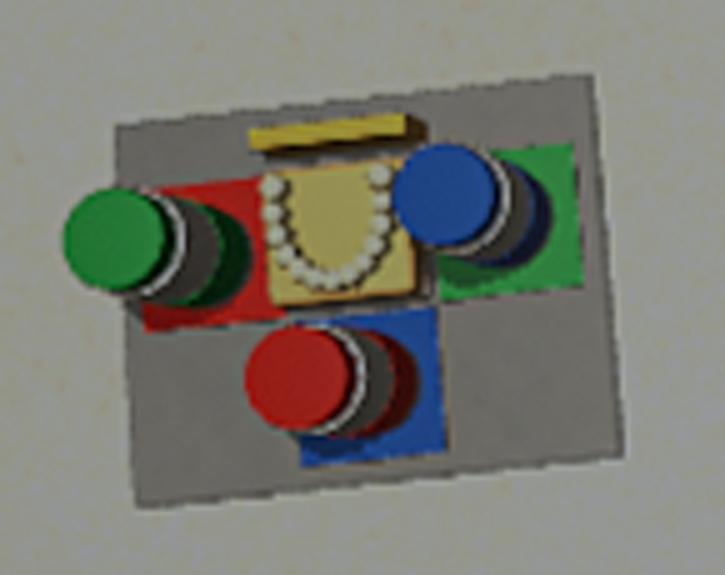

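The crop shows the pads partly hidden. I can see outer corners of each one, plus all four board corners and the cast block's bottom edge. I'll cast these corners.

Run:
```python
from h import *
C=lambda L,z: cast("top",(np.array(L)+.5)/5+[90-.5,195-.5],z)*1000
b=C([(117,126),(592,73),(623,457),(137,507)],.006);print("board",b.round(1).tolist(),b.mean(0),[np.linalg.norm(b[i]-b[i-1]).round(1) for i in range(4)])
e=b[0]-b[1];print("yaw top edge",np.degrees(np.arctan2(-e[0],e[1])));e=b[3]-b[2];print(np.degrees(np.arctan2(-e[0],e[1])));
g=C([(575,145),(582,285),(440,300)],.008);print("green pad",(g[0]+g[2])/2,[np.linalg.norm(g[i]-g[1]) for i in(0,2)],)
e=g[2]-g[1];print(np.degrees(np.arctan2(-e[0],e[1])))
p=C([(440,308),(447,453),(302,466)],.008);print("blue pad",(p[0]+p[2])/2,[np.linalg.norm(p[i]-p[1]) for i in(0,2)])
e=p[2]-p[1];print(np.degrees(np.arctan2(-e[0],e[1])))
r=C([(147,330)],.008);print("red lowleft",r)
im=cv2.imread("pics/top0.png")[:,:,::-1].copy();H=hsv(im);h,s,v=H[...,0].astype(int),H[...,1],H[...,2]
m=((h>100)|(s<10))&(s<25)&(v>110);print("plate",rect("top",big(m,(275,210,340,275)),.006))
m=(h>15)&(h<32)&(s>80);c=big(m,(140,228,176,258));print("cast",rect("top",c,.036))
cc=(np.array([(265,180),(412,292),(278,305)]));k=C(cc,.036);print("cast corners",k,(k[0]+k[1])/2)
```

```text
board [[569.4, 365.3], [588.5, 177.8], [439.2, 163.2], [421.4, 350.8]] [504.62871452 264.25576725] [np.float64(148.7), np.float64(188.4), np.float64(150.0), np.float64(188.4)]
yaw top edge 5.819600283416737
5.427780821904239
green pad [529.85708318 209.28074803] [np.float64(54.76041371945938), np.float64(55.43302099672219)]
5.53569244396111
blue pad [466.68440557 260.78138389] [np.float64(55.759124697456876), np.float64(56.137583567687464)]
4.678586100433123
red lowleft [[489.17927258 349.08221523]]
plate (array([530.9, -19.4]), array([ 98.7, 116.1]), 81.4)
cast (array([529.9, 271.2]), array([44.2, 37.9]), 89.5)
cast corners [[544.13339115 295.66506181]
 [501.22176312 238.3161706 ]
 [496.7497079  288.98170804]] [522.67757713 266.9906162 ]
```

```bash
cat >> h.py <<'E'
def to(x,y,z=None):  # mm target of TCP -> units in tool axes
    s,r=tool();p=s["eef_pos"]*1000;t=np.array([x,y,p[2] if z is None else z])
    print("t",round(s["t"],2),"p",p.round(1),"yaw",(np.degrees(np.arctan2(-r.as_matrix()[0,1],r.as_matrix()[1,1]))).round(2),"tilt",r.as_matrix()[:,2].round(4),"units",(r.inv().apply(t-p)/25).round(3))
E
python3 -m handwheel '[[0,0,0,0,0,-0.032,88],[0,0,0,0,0,-0.032,88],[0,0,0,0,0,-0.032,88],[0,0,0,0,0,-0.032,88],[0,0,0,0,0,-0.032,88]]'
python3 -m handwheel '[[-0.82,-0.98,0,0,0,0,88],[-0.82,-0.98,0,0,0,0,88],[-0.82,-0.98,0,0,0,0,88],[-0.82,-0.98,0,0,0,0,88],[-0.82,-0.98,0,0,0,0,88],[-0.82,-0.98,0,0,0,0,88]]'
python3 -m handwheel '[[-0.82,-0.98,0,0,0,0,88],[-0.82,-0.98,0,0,0,0,88],[-0.82,-0.98,0,0,0,0,88],[-0.82,-0.98,0,0,0,0,88],[-0.82,-0.98,0,0,0,0,88],[0,0,0,0,0,0,70]]'
python3 -c "
from h import *
to(467.4,258.2,65)"
python3 - <<'E'
import cv2
im=cv2.imread("pics/top0.png")[210:280,265:350]
im=cv2.createCLAHE(4,(1,1)).apply(cv2.cvtColor(im,cv2.COLOR_BGR2GRAY))
cv2.imwrite("pics/plate.png",cv2.resize(im,None,fx=7,fy=7,interpolation=cv2.INTER_CUBIC))
E
```

```text
t: 0.52
eef_pos: [0.2175, 0.505, 0.2256]
tool_rot: [-0.0, -0.05, 0.999, -0.0]
wrist_force: [-1.1, -0.2, 0.0]
opening: 0.0881
grip_force: 0.0
t: 1.02
eef_pos: [0.3549, 0.3693, 0.2257]
tool_rot: [-0.0, -0.048, 0.999, -0.0]
wrist_force: [0.3, -0.4, 0.7]
opening: 0.0882
grip_force: 0.0
t: 1.52
eef_pos: [0.471, 0.2551, 0.2253]
tool_rot: [0.0, -0.046, 0.999, -0.001]
wrist_force: [0.3, 0.3, -1.1]
opening: 0.0831
grip_force: 0.0
t 1.52 p [471.  255.1 225.3] yaw 5.24 tilt [ 1.0e-04 -1.2e-03 -1.0e+00] units [0.132 0.146 6.41 ]
```

View pics/plate.png

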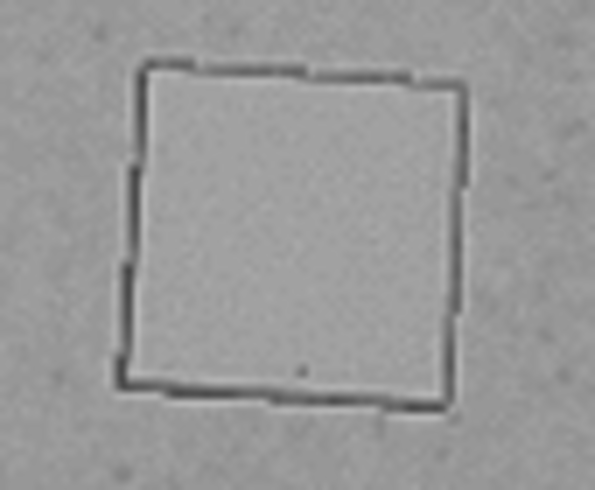

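Plate outline: corners in the crop at (138,60), (469,80), (453,412) and (116,388).

```bash
python3 -m handwheel '[[0.13,0.15,0.6,0,0,0,70],[0,0,1,0,0,0,70],[0,0,1,0,0,0,70],[0,0,0,0,0,0,70],[0,0,0,0,0,0,70]]'
python3 -c "
from h import *
to(467.4,258.2,65)
C=cast('top',(np.array([(138,60),(469,80),(453,412),(116,388)])+.5)/7+[265-.5,210-.5],.006)*1000
print(C.round(1).tolist(),C.mean(0),[np.linalg.norm(C[i]-C[i-1]).round(1) for i in range(4)],[np.degrees(np.arctan2(-(C[a]-C[b])[0],(C[a]-C[b])[1])) for a,b in((0,1),(3,2))])"
```

```text
t: 1.93
eef_pos: [0.4637, 0.262, 0.1606]
tool_rot: [-0.001, -0.048, 0.999, -0.0]
wrist_force: [0.2, -0.6, 1.0]
opening: 0.0701
grip_force: 0.0
t 1.93 p [463.7 262.  160.6] yaw 5.51 tilt [-2.4e-03 -6.0e-04 -1.0e+00] units [-0.143 -0.165  3.824]
[[569.3, 28.0], [562.7, -63.9], [471.1, -58.0], [478.4, 34.4]] [520.37894906 -14.87952115] [np.float64(91.1), np.float64(92.2), np.float64(91.8), np.float64(92.7)] [np.float64(-4.064312521206648), np.float64(-4.485851939054248)]
```

```bash
python3 -m handwheel '[[-0.14,-0.16,0.9,0,0,0,70],[0,0,0.95,0,0,0,70],[0,0,0.95,0,0,0,70],[0,0,0.95,0,0,0,70],[0,0,0,0,0,0,70],[0,0,0,0,0,0,70]]'
python3 -c "
from h import *
to(467.4,258.2,65)"
python3 -m handwheel '[[0,0,0,0,0,0,30],[0,0,0,0,0,0,30],[0,0,0,0,0,0,30],[0,0,0,0,0,0,30],[0,0,0,0,0,0,30],[0,0,0,0,0,0,30],[0,0,0,0,0,0,30],[0,0,0,0,0,0,30]]'
```

```text
t: 2.43
eef_pos: [0.4686, 0.2585, 0.0683]
tool_rot: [0.0, -0.048, 0.999, 0.0]
wrist_force: [-0.5, 0.4, 1.2]
opening: 0.0698
grip_force: 0.0
t 2.43 p [468.6 258.5  68.3] yaw 5.5 tilt [ 3.e-04  1.e-04 -1.e+00] units [ 0.048 -0.007  0.13 ]
t: 3.1
eef_pos: [0.4686, 0.2584, 0.0678]
tool_rot: [0.001, -0.048, 0.999, 0.0]
wrist_force: [-0.2, 1.0, 5.6]
opening: 0.0387
grip_force: 30.0
```

```bash
python3 -m handwheel '[[0,0,-0.3,0,0,0,30],[0,0,-0.7,0,0,0,30],[0,0,-0.9,0,0,0,30],[0,0,-1,0,0,0,30],[0,0,-1,0,0,0,30],[0,0,-0.7,0,0,0,30],[0,-0.3,-0.2,0,0,0,30],[0,-0.7,0,0,0,0,30]]' | grep -E 'eef|wrist|open|grip'
python3 -m handwheel '[[0.03,-1,0,0,0,0,30],[0.03,-1,0,0,0,0,30],[0.03,-1,0,0,0,0,30],[0.03,-1,0,0,0,0,30],[0.03,-1,0,0,0,0,30],[0.03,-1,0,0,0,0,30],[0.03,-1,0,0,0,0,30],[0.03,-1,0,0,0,0,30]]' | grep -E 'eef|wrist|open|grip'
python3 -m handwheel '[[0.03,-1,0,0,0,0,30],[0.03,-1,0,0,0,0,30],[0.03,-1,0,0,0,0,30],[0.03,-1,0,0,0,0,30],[0.03,-1,0,0,0,0,30],[0.03,-1,0,0,0,0,30],[0.03,-1,0,0,0,0,30],[0.03,-1,0,0,0,0,30]]' | grep -E 'eef|wrist|open|grip'
python3 -m handwheel '[[0.03,-1,0,0,0,0,30],[0.03,-1,0,0,0,0,30],[0.03,-1,0,0,0,0,30],[0.03,-1,0,0,0,0,30],[0.03,-1,0,0,0,0,30],[0,-0.9,0,0,0,0,30],[0,-0.6,0,0,0,0,30],[0,-0.3,0,0,0,0,30]]' | grep -E 'eef|wrist|open|grip'
python3 -m handwheel '[[0,0,0,0,0,0,30],[0,0,0,0,0,0,30],[0,0,0,0,0,0,30]]' | grep -E 'eef|wrist|open|grip'
python3 -c "
from h import *
to(510.6,-344.4,64)"
```

```text
eef_pos: [0.4705, 0.2338, 0.1882]
wrist_force: [0.5, 0.1, -1.6]
opening: 0.0386
grip_force: 30.0
eef_pos: [0.4829, 0.032, 0.1863]
wrist_force: [-0.3, -0.6, -1.3]
opening: 0.0385
grip_force: 30.0
eef_pos: [0.4959, -0.1674, 0.1862]
wrist_force: [1.2, 0.4, -2.0]
opening: 0.0391
grip_force: 30.0
eef_pos: [0.5084, -0.3376, 0.1857]
wrist_force: [0.1, 0.9, -1.0]
opening: 0.0383
grip_force: 30.0
eef_pos: [0.5092, -0.3345, 0.187]
wrist_force: [-0.6, 0.0, -1.0]
opening: 0.0385
grip_force: 30.0
t 6.02 p [ 509.2 -334.5  187. ] yaw 5.53 tilt [-7.e-04  9.e-04 -1.e+00] units [-0.02  -0.403  4.918]
```

```bash
python3 -m handwheel '[[0,-0.4,0.7,0,0,0,30],[0,0,1,0,0,0,30],[0,0,1,0,0,0,30],[0,0,1,0,0,0,30],[0,0,0.7,0,0,0,30],[0,0,0.3,0,0,0,30],[0,0,0.14,0,0,0,30],[0,0,0,0,0,0,30]]' | grep -E 'eef|wrist|open|grip'
python3 -m handwheel '[[0,0,0.06,0,0,0,30],[0,0,0.04,0,0,0,30],[0,0,0,0,0,0,30]]' | grep -E 'eef|wrist|open|grip'
```

```text
eef_pos: [0.5105, -0.3451, 0.0664]
wrist_force: [-0.2, -0.1, -1.0]
opening: 0.0385
grip_force: 30.0
eef_pos: [0.5106, -0.3457, 0.0645]
wrist_force: [0.2, -0.5, -2.2]
opening: 0.0382
grip_force: 30.0
```

```bash
python3 -m handwheel '[[0,0,0.04,0,0,0,30],[0,0,0.02,0,0,0,30],[0,0,0,0,0,0,30],[0,0,0,0,0,0,30]]' | grep -E 'eef|wrist|open|grip'
```

```text
eef_pos: [0.5106, -0.3457, 0.0628]
wrist_force: [-0.1, 1.7, 3.6]
opening: 0.0386
grip_force: 30.0
```

Contact at the expected 62.8 mm. I'll release, lift, and go to blue.

```bash
python3 -m handwheel '[[0,0,0,0,0,0,62],[0,0,0,0,0,0,62],[0,0,0,0,0,0,62],[0,0,-0.3,0,0,0,62],[0,0,-1,0,0,0,62],[0,0,-1,0,0,0,62],[0,0,-1,0,0,0,62],[0,0,-1,0,0,0,62]]' | grep -E 'eef|wrist|open|grip'
python3 -m handwheel '[[0,0.5,-0.5,0,0,0,62],[-0.03,1,0,0,0,0,62],[-0.03,1,0,0,0,0,62],[-0.03,1,0,0,0,0,62],[-0.03,1,0,0,0,0,62],[-0.03,1,0,0,0,0,62],[-0.03,1,0,0,0,0,62],[-0.03,1,0,0,0,0,62]]' | grep -E 'eef|wrist|open|grip'
python3 -m handwheel '[[-0.03,1,0,0,0,0,66],[-0.03,1,0,0,0,0,66],[-0.03,1,0,0,0,0,66],[-0.03,1,0,0,0,0,66],[-0.03,1,0,0,0,0,66],[-0.03,1,0,0,0,0,66],[-0.03,1,0,0,0,0,66],[-0.03,1,0,0,0,0,66]]' | grep -E 'eef|wrist|open|grip'
python3 -m handwheel '[[-0.2,1,0,0,0,0,66],[-0.2,1,0,0,0,0,66],[-0.2,1,0,0,0,0,66],[-0.2,1,0,0,0,0,66],[-0.2,1,0,0,0,0,66],[-0.2,0.5,0,0,0,0,66],[0,0,0,0,0,0,66],[0,0,0,0,0,0,66]]' | grep -E 'eef|wrist|open|grip'
python3 - <<'E'
from h import *
to(530,209.3,66)
cv2.imwrite("pics/top1.png",snapshot("top")[:,:,::-1])
E
```

```text
eef_pos: [0.5102, -0.3454, 0.1713]
wrist_force: [0.4, -0.4, -0.1]
opening: 0.062
grip_force: 0.0
eef_pos: [0.4969, -0.1563, 0.182]
wrist_force: [0.5, 0.6, -0.3]
opening: 0.062
grip_force: 0.0
eef_pos: [0.4834, 0.0431, 0.182]
wrist_force: [0.1, 0.4, -0.1]
opening: 0.0663
grip_force: 0.0
eef_pos: [0.5008, 0.181, 0.1819]
wrist_force: [0.1, -0.3, 0.3]
opening: 0.0659
grip_force: 0.0
t 9.93 p [500.8 181.  181.9] yaw 5.56 tilt [-6.e-04 -4.e-04 -1.e+00] units [-1.276  1.015  4.635]
```

View pics/top1.png

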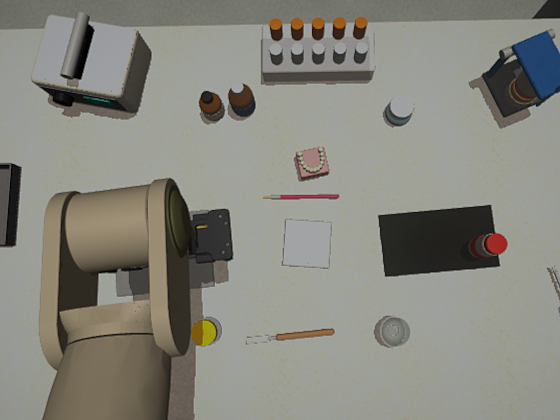

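The red bottle stands on the mat, cap at (495,243). Next I grasp blue.

```bash
python3 -m handwheel '[[-0.64,0.51,0,0,0,0,66],[-0.64,0.5,0,0,0,0,66],[0,0,0.8,0,0,0,66],[0,0,1,0,0,0,66],[0,0,1,0,0,0,66],[0,0,0.8,0,0,0,66],[0,0,0,0,0,0,66],[0,0,0,0,0,0,66]]' | grep -E 'eef|wrist|open|grip'
python3 -m handwheel '[[0,0,0.6,0,0,0,66],[0,0,0.38,0,0,0,66],[0,0,0,0,0,0,66],[0,0,0,0,0,0,66]]' | grep -E 'eef|wrist|open|grip'
python3 -m handwheel '[[0,0,0,0,0,0,30],[0,0,0,0,0,0,30],[0,0,0,0,0,0,30],[0,0,0,0,0,0,30],[0,0,0,0,0,0,30],[0,0,0,0,0,0,30],[0,0,0,0,0,0,30]]'| grep -E 'eef|wrist|open|grip'
```

```text
eef_pos: [0.5305, 0.2081, 0.0921]
wrist_force: [-0.2, 0.6, 0.3]
opening: 0.0661
grip_force: 0.0
eef_pos: [0.5309, 0.209, 0.0684]
wrist_force: [0.8, 0.7, -0.1]
opening: 0.0659
grip_force: 0.0
eef_pos: [0.5308, 0.2093, 0.068]
wrist_force: [0.4, 1.0, 2.9]
opening: 0.0386
grip_force: 30.0
```

```bash
python3 -m handwheel '[[0,0,-0.3,0,0,0,30],[0,0,-0.7,0,0,0,30],[0,0,-0.9,0,0,0,30],[0,0,-1,0,0,0,30],[0,0,-1,0,0,0,30],[0,0,-0.7,0,0,0,30],[0,-0.3,-0.2,0,0,0,30],[0,-0.7,0,0,0,0,30]]' | grep -E 'eef|wrist|open|grip'
python3 -m handwheel '[[0.08,-1,0,0,0,0,30],[0.08,-1,0,0,0,0,30],[0.08,-1,0,0,0,0,30],[0.08,-1,0,0,0,0,30],[0.08,-1,0,0,0,0,30],[0.08,-1,0,0,0,0,30],[0.08,-1,0,0,0,0,30],[0.08,-1,0,0,0,0,30]]' | grep -E 'eef|wrist|open|grip'
python3 -m handwheel '[[0.08,-1,0,0,0,0,30],[0.08,-1,0,0,0,0,30],[0.08,-1,0,0,0,0,30],[0.08,-1,0,0,0,0,30],[0.08,-1,0,0,0,0,30],[0.08,-1,0,0,0,0,30],[0.08,-1,0,0,0,0,30],[0.08,-1,0,0,0,0,30]]' | grep -E 'eef|wrist|open|grip'
python3 -m handwheel '[[0,-0.9,0,0,0,0,30],[0,-0.6,0,0,0,0,30],[0,-0.3,0,0,0,0,30],[0,-0.1,0,0,0,0,30],[0,0,0,0,0,0,30],[0,0,0,0,0,0,30]]' | grep -E 'eef|wrist|open|grip'
python3 -c "
from h import *
to(543.9,-266.3,63)"
```

```text
eef_pos: [0.5331, 0.1849, 0.1889]
wrist_force: [-1.1, -0.7, -1.4]
opening: 0.0383
grip_force: 30.0
eef_pos: [0.5355, -0.0179, 0.1868]
wrist_force: [1.1, -0.2, -1.4]
opening: 0.0382
grip_force: 30.0
eef_pos: [0.5386, -0.2184, 0.1867]
wrist_force: [0.1, -0.4, -1.0]
opening: 0.0383
grip_force: 30.0
eef_pos: [0.544, -0.2632, 0.1876]
wrist_force: [-0.4, -0.1, -1.2]
opening: 0.0384
grip_force: 30.0
t 14.07 p [ 544.  -263.2  187.6] yaw 5.54 tilt [-3.e-04  5.e-04 -1.e+00] units [ 0.012 -0.124  4.985]
```

```bash
python3 -m handwheel '[[0,-0.12,0.7,0,0,0,30],[0,0,1,0,0,0,30],[0,0,1,0,0,0,30],[0,0,1,0,0,0,30],[0,0,0.7,0,0,0,30],[0,0,0.34,0,0,0,30],[0,0,0.14,0,0,0,30],[0,0,0,0,0,0,30]]' | grep -E 'eef|wrist|open|grip'
python3 -m handwheel '[[0,0,0.06,0,0,0,30],[0,0,0.05,0,0,0,30],[0,0,0.02,0,0,0,30],[0,0,0,0,0,0,30],[0,0,0,0,0,0,30]]' | grep -E 'eef|wrist|open|grip'
```

```text
eef_pos: [0.5445, -0.2667, 0.0658]
wrist_force: [0.8, -0.1, -0.9]
opening: 0.0382
grip_force: 30.0
eef_pos: [0.5445, -0.2673, 0.0631]
wrist_force: [-0.7, 0.4, 1.3]
opening: 0.0386
grip_force: 30.0
```

```bash
python3 -m handwheel '[[0,0,0,0,0,0,62],[0,0,0,0,0,0,62],[0,0,0,0,0,0,62],[0,0,-0.3,0,0,0,62],[0,0,-1,0,0,0,62],[0,0,-1,0,0,0,62],[0,0,-1,0,0,0,62],[0,0,-1,0,0,0,62]]' | grep -E 'eef|wrist|open|grip'
python3 -m handwheel '[[0,0.5,-0.5,0,0,0,62],[-0.05,1,0,0,0,0,62],[-0.05,1,0,0,0,0,62],[-0.05,1,0,0,0,0,62],[-0.05,1,0,0,0,0,62],[-0.05,1,0,0,0,0,62],[-0.05,1,0,0,0,0,62],[-0.05,1,0,0,0,0,62]]' | grep -E 'eef|wrist|open|grip'
python3 -m handwheel '[[-0.05,1,0,0,0,0,66],[-0.05,1,0,0,0,0,66],[-0.05,1,0,0,0,0,66],[-0.05,1,0,0,0,0,66],[-0.05,1,0,0,0,0,66],[-0.05,1,0,0,0,0,66],[-0.05,1,0,0,0,0,66],[-0.05,1,0,0,0,0,66]]' | grep -E 'eef|wrist|open|grip'
python3 -m handwheel '[[-0.05,1,0,0,0,0,66],[-0.05,1,0,0,0,0,66],[-0.05,1,0,0,0,0,66],[-0.05,1,0,0,0,0,66],[-0.05,1,0,0,0,0,66],[-0.05,1,0,0,0,0,66],[-0.05,1,0,0,0,0,66],[0,1,0,0,0,0,66]]' | grep -E 'eef|wrist|open|grip'
python3 -m handwheel '[[0,0.16,0,0,0,0,66],[0,0,0,0,0,0,66],[0,0,0,0,0,0,66]]' | grep -E 'eef|wrist|open|grip'
python3 -c "
from h import *
to(515.4,324.1,67)"
```

```text
eef_pos: [0.5442, -0.2671, 0.1718]
wrist_force: [0.2, -0.6, -0.0]
opening: 0.0621
grip_force: 0.0
eef_pos: [0.5343, -0.0776, 0.1823]
wrist_force: [0.0, 0.5, 0.3]
opening: 0.062
grip_force: 0.0
eef_pos: [0.5248, 0.1222, 0.1823]
wrist_force: [1.0, -0.3, 0.9]
opening: 0.0664
grip_force: 0.0
eef_pos: [0.5143, 0.3219, 0.1822]
wrist_force: [0.5, -1.0, 0.5]
opening: 0.0659
grip_force: 0.0
eef_pos: [0.5145, 0.3239, 0.1822]
wrist_force: [-0.4, -0.8, 0.1]
opening: 0.0659
grip_force: 0.0
t 18.07 p [514.5 323.9 182.2] yaw 5.52 tilt [-6.e-04 -6.e-04 -1.e+00] units [-0.038  0.007  4.609]
```

```bash
python3 -m handwheel '[[-0.04,0,0.7,0,0,0,66],[0,0,1,0,0,0,66],[0,0,1,0,0,0,66],[0,0,0.9,0,0,0,66],[0,0,0.6,0,0,0,66],[0,0,0.38,0,0,0,66],[0,0,0,0,0,0,66],[0,0,0,0,0,0,66]]' | grep -E 'eef|wrist|open|grip'
python3 -m handwheel '[[0,0,0,0,0,0,30],[0,0,0,0,0,0,30],[0,0,0,0,0,0,30],[0,0,0,0,0,0,30],[0,0,0,0,0,0,30],[0,0,0,0,0,0,30],[0,0,0,0,0,0,30]]'| grep -E 'eef|wrist|open|grip'
python3 -m handwheel '[[0,0,-0.3,0,0,0,30],[0,0,-0.7,0,0,0,30],[0,0,-0.9,0,0,0,30],[0,0,-1,0,0,0,30],[0,0,-1,0,0,0,30],[0,0,-0.7,0,0,0,30],[0,-0.3,-0.2,0,0,0,30],[0,-0.7,0,0,0,0,30]]' | grep -E 'eef|wrist|open|grip'
python3 -m handwheel '[[0.16,-1,0,0,0,0,30],[0.16,-1,0,0,0,0,30],[0.16,-1,0,0,0,0,30],[0.16,-1,0,0,0,0,30],[0.16,-1,0,0,0,0,30],[0.16,-1,0,0,0,0,30],[0.16,-1,0,0,0,0,30],[0.16,-1,0,0,0,0,30]]' | grep -E 'eef|wrist|open|grip'
python3 -m handwheel '[[0.16,-1,0,0,0,0,30],[0.16,-1,0,0,0,0,30],[0.16,-1,0,0,0,0,30],[0.16,-1,0,0,0,0,30],[0.16,-1,0,0,0,0,30],[0.16,-1,0,0,0,0,30],[0.16,-1,0,0,0,0,30],[0,-1,0,0,0,0,30]]' | grep -E 'eef|wrist|open|grip'
python3 -m handwheel '[[0,-1,0,0,0,0,30],[0.16,-1,0,0,0,0,30],[0,-0.8,0,0,0,0,30],[0,-0.5,0,0,0,0,30],[0,-0.2,0,0,0,0,30],[0,-0.1,0,0,0,0,30],[0,0,0,0,0,0,30],[0,0,0,0,0,0,30]]' | grep -E 'eef|wrist|open|grip'
python3 -c "
from h import *
to(497.6,-195,63)"
```

```text
eef_pos: [0.5164, 0.3237, 0.0684]
wrist_force: [-0.2, -0.2, 0.1]
opening: 0.0663
grip_force: 0.0
eef_pos: [0.5163, 0.3246, 0.0685]
wrist_force: [-0.4, 1.1, 4.9]
opening: 0.0386
grip_force: 30.0
eef_pos: [0.5184, 0.3001, 0.1891]
wrist_force: [-0.6, -0.2, -1.8]
opening: 0.0384
grip_force: 30.0
eef_pos: [0.5048, 0.0956, 0.1871]
wrist_force: [0.9, -0.3, -0.5]
opening: 0.0384
grip_force: 30.0
eef_pos: [0.4956, -0.1058, 0.1872]
wrist_force: [1.1, 1.4, -1.0]
opening: 0.0386
grip_force: 30.0
eef_pos: [0.5015, -0.1935, 0.1879]
wrist_force: [0.6, 0.6, -1.7]
opening: 0.0382
grip_force: 30.0
t 21.98 p [ 501.5 -193.5  187.9] yaw 5.54 tilt [-4.e-04  4.e-04 -1.e+00] units [ 0.159 -0.046  4.994]
```

```bash
python3 -m handwheel '[[0.16,-0.05,0.7,0,0,0,30],[0,0,1,0,0,0,30],[0,0,1,0,0,0,30],[0,0,1,0,0,0,30],[0,0,0.7,0,0,0,30],[0,0,0.34,0,0,0,30],[0,0,0.12,0,0,0,30],[0,0,0,0,0,0,30]]' | grep -E 'eef|wrist|open|grip'
python3 -m handwheel '[[0,0,0.06,0,0,0,30],[0,0,0.05,0,0,0,30],[0,0,0.02,0,0,0,30],[0,0,0,0,0,0,30],[0,0,0,0,0,0,30]]' | grep -E 'eef|wrist|open|grip'
```

```text
eef_pos: [0.4979, -0.1956, 0.0666]
wrist_force: [-1.0, -0.4, -0.0]
opening: 0.0384
grip_force: 30.0
eef_pos: [0.4979, -0.1961, 0.0636]
wrist_force: [0.1, -0.4, -0.1]
opening: 0.0387
grip_force: 30.0
```

```bash
python3 -m handwheel '[[0,0,0.02,0,0,0,30],[0,0,0.01,0,0,0,30],[0,0,0,0,0,0,30]]' | grep -E 'eef|wrist|open|grip'
python3 -m handwheel '[[0,0,0,0,0,0,62],[0,0,0,0,0,0,62],[0,0,0,0,0,0,62],[0,0,-0.3,0,0,0,62],[0,0,-1,0,0,0,62],[0,0,-1,0,0,0,62],[0,0,-1,0,0,0,62],[0,0,-1,0,0,0,62]]' | grep -E 'eef|wrist|open|grip'
python3 -m handwheel '[[0,0.5,-0.5,0,0,0,88],[0,1,0,0,0,0,88],[0,1,0,0,0,0,88],[0,1,0,0,0,0,88],[0,1,0,0,0,0,88],[0,1,0,0,0,0,88],[0,1,0,0,0,0,88],[0,0.5,0,0,0,0,88]]' | grep -E 'eef|wrist|open|grip'
python3 - <<'E'
from h import *
im=snapshot("top");cv2.imwrite("pics/top2.png",im[:,:,::-1])
cv2.imwrite("pics/crop2.png",cv2.resize(im[195:310,90:235,::-1],None,fx=5,fy=5,interpolation=cv2.INTER_CUBIC))
H=hsv(im);h,s,v=H[...,0],H[...,1],H[...,2]
for n,m in dict(red=((h<5)|(h>174))&(s>190),green=(h>50)&(h<80)&(s>150),blue=(h>105)&(h<122)&(s>120)).items():
    c=big(m,(100,200,220,305));(u,w),sz,a=cv2.minAreaRect(c);print("pad",n,rect("top",c,.008))
    c=big(m,(370,190,530,290));(x,y),r=cv2.minEnclosingCircle(c);print("bottle",n,x,y,r,cast("top",(x,y),.098)*1000)
E
```

```text
eef_pos: [0.4982, -0.1961, 0.0634]
wrist_force: [-0.4, 1.2, 6.3]
opening: 0.0385
grip_force: 30.1
eef_pos: [0.4976, -0.196, 0.1716]
wrist_force: [0.3, 0.1, 0.6]
opening: 0.062
grip_force: 0.0
eef_pos: [0.4804, -0.0197, 0.183]
wrist_force: [0.1, 0.1, 0.5]
opening: 0.0877
grip_force: 0.0
pad red (array([518.5, 325.7]), array([54.3, 53.6]), 5.8)
bottle red 495.8017883300781 242.82432556152344 10.554469108581543 [[ 510.10423396 -342.35941804]]
pad green (array([530.4, 209.9]), array([54.2, 54.3]), 5.9)
bottle green 409.3999938964844 250.60000610351562 10.720181465148926 [[ 497.90345028 -193.19057951]]
pad blue (array([467. , 261.9]), array([55.3, 55.6]), 5.8)
bottle blue 449.8636474609375 223.5 11.147671699523926 [[ 544.55012862 -265.20577819]]
```

View pics/crop2.png

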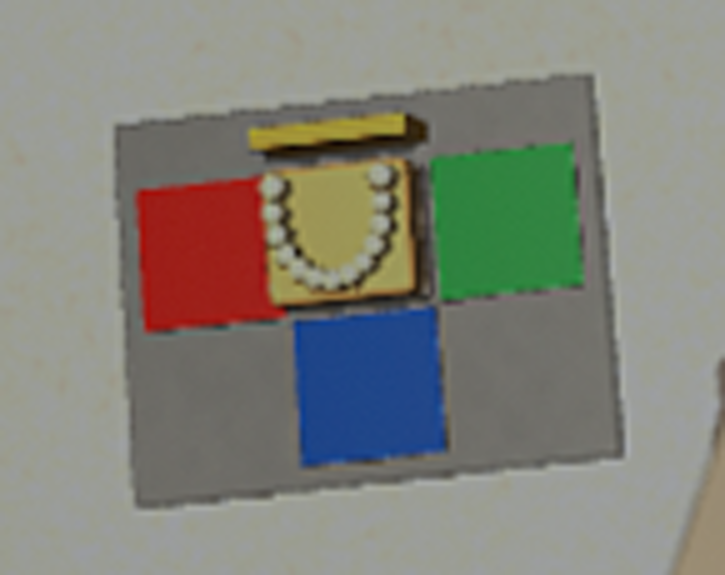

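View pics/top2.png

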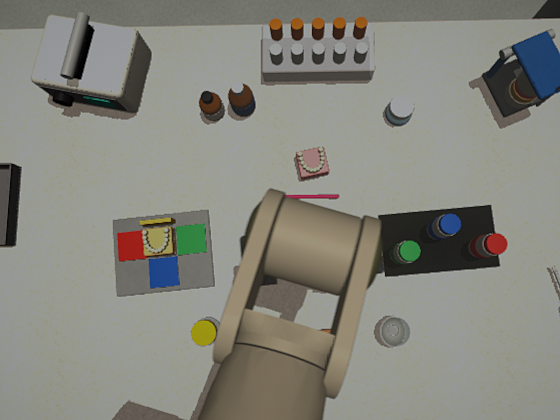

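The crop shows the cast undisturbed, block corners (262,174)–(414,292), with all pads visible. In the full view the bottles stand on the mat at (409,251), (450,224) and (496,243). Next is the cast.

```bash
python3 -m handwheel '[[-0.26,0.9,0,0,0,0,88],[-0.26,1,0,0,0,0,88],[-0.26,1,0,0,0,0,88],[-0.26,1,0,0,0,0,88],[-0.26,1,0,0,0,0,88],[-0.26,1,0,0,0,0,88],[-0.26,1,0,0,0,0,88],[-0.26,1,0,0,0,0,88]]' | grep -E 'eef|wrist|open|grip'
python3 -m handwheel '[[-0.26,1,0,0,0,0,88],[-0.26,1,0,0,0,0,88],[-0.26,1,0,0,0,0,88],[0,0.35,1,0,0,0,88],[0,0,1,0,0,0,88],[0,0,0.5,0,0,0,88],[0,0,0,0,0,0,88],[0,0,0,0,0,0,88]]' | grep -E 'eef|wrist|open|grip'
python3 -c "
from h import *
to(524.3,267,25)"
```

```text
eef_pos: [0.5146, 0.1801, 0.1826]
wrist_force: [0.2, 0.1, -0.3]
opening: 0.088
grip_force: 0.0
eef_pos: [0.5258, 0.2642, 0.12]
wrist_force: [-0.5, 0.1, -0.1]
opening: 0.088
grip_force: 0.0
t 26.03 p [525.8 264.2 120. ] yaw 5.46 tilt [-6.e-04 -3.e-04 -1.e+00] units [0.049 0.117 3.8  ]
```

```bash
python3 -m handwheel '[[0.05,0.11,0.8,0,0,0,88],[0,0,1,0,0,0,88],[0,0,0.9,0,0,0,88],[0,0,0.6,0,0,0,88],[0,0,0.3,0,0,0,88],[0,0,0.1,0,0,0,88],[0,0,0,0,0,0,88],[0,0,0,0,0,0,88]]' | grep -E 'eef|wrist|open|grip'
python3 -m handwheel '[[0,0,0.08,0,0,0,88],[0,0,0,0,0,0,75],[0,0,0,0,0,0,60],[0,0,0,0,0,0,40],[0,0,0,0,0,0,40],[0,0,0,0,0,0,40],[0,0,0,0,0,0,40],[0,0,0,0,0,0,40]]'| grep -E 'eef|wrist|open|grip'
```

```text
eef_pos: [0.5246, 0.2676, 0.0288]
wrist_force: [0.5, 0.5, 0.5]
opening: 0.0879
grip_force: 0.0
eef_pos: [0.5236, 0.2676, 0.0255]
wrist_force: [-0.7, 0.1, 1.7]
opening: 0.0471
grip_force: 30.0
```

```bash
python3 -m handwheel '[[0,0,0,0,0,0,40],[0,0,0,0,0,0,40],[0,0,0,0,0,0,40]]'| grep -E 'eef|wrist|open|grip'
python3 - <<'E'
from h import *
a=snapshot("scene");print(monitor.observe()["opening"])
cv2.imwrite("pics/s3.png",cv2.resize(a[200:380,340:560,::-1],None,fx=3.3,fy=3.3,interpolation=cv2.INTER_CUBIC))
E
```

```text
eef_pos: [0.5236, 0.2676, 0.0255]
wrist_force: [0.1, -0.1, 0.6]
opening: 0.047
grip_force: 30.0
0.04683142237477871
```

View pics/s3.png

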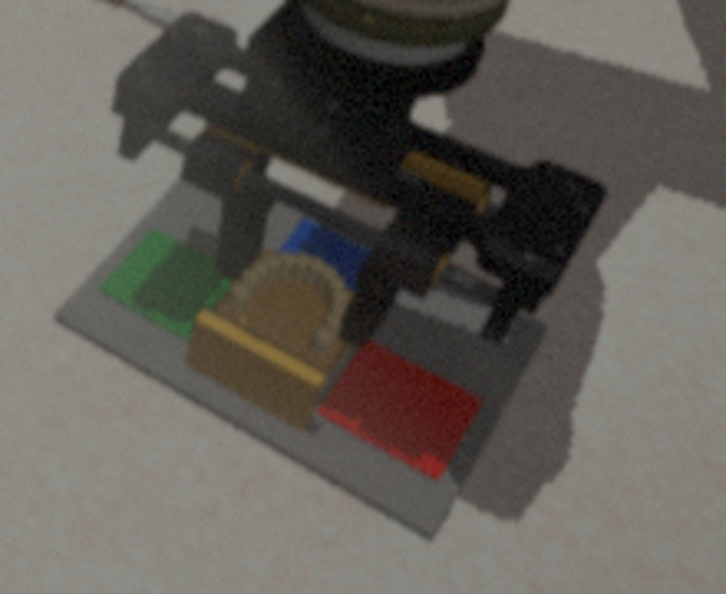

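The fingers bracket the cast symmetrically and hold at 30 N. I'll lift and carry it to the plate.

```bash
python3 -m handwheel '[[0,0,-0.1,0,0,0,40],[0,0,-0.3,0,0,0,40],[0,0,-0.6,0,0,0,40],[0,0,-0.8,0,0,0,40],[0,0,-0.8,0,0,0,40],[0,0,-0.4,0,0,0,40],[0,0,0,0,0,0,40]]' | grep -E 'eef|wrist|open|grip'
python3 -m handwheel '[[0.1,-0.5,0,0,0,0,40],[0.1,-0.8,0,0,0,0,40],[0.1,-1,0,0,0,0,40],[0.1,-1,0,0,0,0,40],[0.1,-1,0,0,0,0,40],[0.1,-1,0,0,0,0,40],[0.1,-1,0,0,0,0,40],[0.1,-1,0,0,0,0,40]]' | grep -E 'eef|wrist|open|grip'
python3 -m handwheel '[[0.1,-1,0,0,0,0,40],[0.1,-1,0,0,0,0,40],[0.1,-0.9,0,0,0,0,40],[0.14,-0.7,0,0,0,0,40],[0,-0.38,0,0,0,0.027,40],[0,0,0,0,0,0.027,40],[0,0,0,0,0,0,40],[0,0,0,0,0,0,40]]' | grep -E 'eef|wrist|open|grip'
python3 - <<'E'
from h import *
to(519.7,-16,25.5)
cv2.imwrite("pics/s4.png",cv2.resize(snapshot("scene")[130:300,180:400,::-1],None,fx=3.3,fy=3.3,interpolation=cv2.INTER_CUBIC))
E
```

```text
eef_pos: [0.5248, 0.2679, 0.1029]
wrist_force: [-0.7, 0.6, -1.7]
opening: 0.0477
grip_force: 30.0
eef_pos: [0.5201, 0.082, 0.0991]
wrist_force: [1.1, -0.1, -1.8]
opening: 0.047
grip_force: 30.0
eef_pos: [0.519, -0.0165, 0.0995]
wrist_force: [0.2, -0.9, -1.5]
opening: 0.047
grip_force: 30.0
t 29.58 p [519.  -16.5  99.5] yaw -4.12 tilt [-2.e-03  4.e-04 -1.e+00] units [-0.031  0.02   2.959]
```

View pics/s4.png

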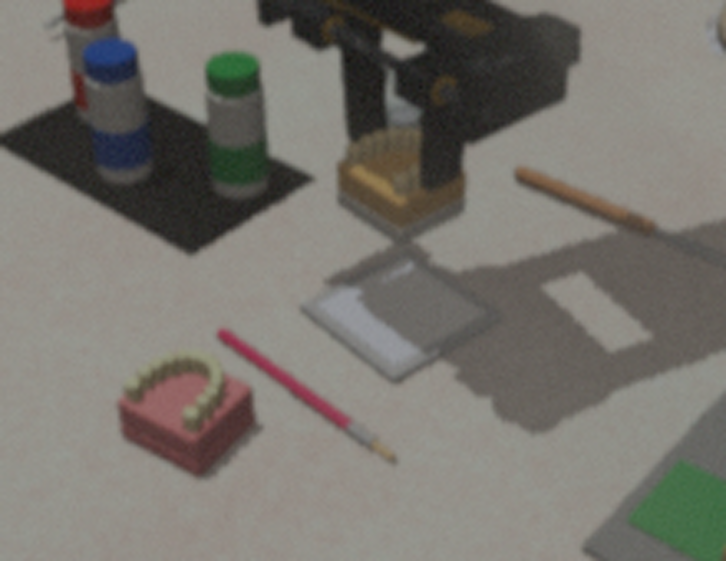

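The cast hangs level in the fingers above the plate, and the bottles stand on the mat. I'll lower it gently.

```bash
python3 -m handwheel '[[-0.03,0.02,0.7,0,0,0,40],[0,0,0.9,0,0,0,40],[0,0,0.7,0,0,0,40],[0,0,0.3,0,0,0,40],[0,0,0.15,0,0,0,40],[0,0,0.06,0,0,0,40],[0,0,0,0,0,0,40],[0,0,0,0,0,0,40]]' | grep -E 'eef|wrist|open|grip'
python3 -m handwheel '[[0,0,0.03,0,0,0,40],[0,0,0.02,0,0,0,40],[0,0,0.02,0,0,0,40],[0,0,0,0,0,0,40],[0,0,0,0,0,0,40]]' | grep -E 'eef|wrist|open|grip'
```

```text
eef_pos: [0.5211, -0.0157, 0.031]
wrist_force: [-0.5, -0.8, -1.2]
opening: 0.0475
grip_force: 30.0
eef_pos: [0.5207, -0.0157, 0.0285]
wrist_force: [-0.5, -0.2, -0.4]
opening: 0.0471
grip_force: 30.0
```

```bash
python3 -m handwheel '[[0.04,0,0.03,0,0,0,40],[0,0,0.03,0,0,0,40],[0,0,0.02,0,0,0,40],[0,0,0,0,0,0,40],[0,0,0,0,0,0,40]]' | grep -E 'eef|wrist|open|grip'
python3 -m handwheel '[[0,0,0.02,0,0,0,40],[0,0,0.02,0,0,0,40],[0,0,0,0,0,0,40],[0,0,0,0,0,0,40]]' | grep -E 'eef|wrist|open|grip'
```

```text
eef_pos: [0.5196, -0.0156, 0.0264]
wrist_force: [-0.2, 0.2, -1.0]
opening: 0.0474
grip_force: 30.0
eef_pos: [0.5198, -0.0156, 0.0255]
wrist_force: [1.0, -0.3, -0.0]
opening: 0.047
grip_force: 30.0
```

```bash
python3 -m handwheel '[[0,0,0.02,0,0,0,40],[0,0,0.01,0,0,0,40],[0,0,0,0,0,0,40],[0,0,0,0,0,0,40]]' | grep -E 'eef|wrist|open|grip'
```

```text
eef_pos: [0.5199, -0.0156, 0.0254]
wrist_force: [-2.4, 0.9, 6.3]
opening: 0.0468
grip_force: 30.0
```

```bash
python3 -m handwheel '[[0,0,0,0,0,0,60],[0,0,0,0,0,0,88],[0,0,0,0,0,0,88],[0,0,0,0,0,0,88],[0,0,-0.3,0,0,0,88],[0,0,-0.8,0,0,0,88],[0,0,-1,0,0,0,88],[0,0,-1,0,0,0,88]]' | grep -E 'eef|wrist|open|grip'
python3 -m handwheel '[[0,0,-1,0,0,0,88],[0,0,-1,0,0,-0.027,88],[0,0,-0.5,0,0,-0.027,70],[0.2,-0.9,0,0,0,0,64],[0.2,-0.9,0,0,0,0,64],[0.2,-0.9,0,0,0,0,64],[0.2,-0.9,0,0,0,0,64],[0.2,-0.9,0,0,0,0,64]]' | grep -E 'eef|wrist|open|grip'
python3 -m handwheel '[[0.2,-0.9,0,0,0,0,64],[0.2,-0.9,0,0,0,0,64],[0.16,-0.8,0,0,0,0,64],[0,0,0,0,0,0,64],[0,0,0,0,0,0,64]]' | grep -E 'eef|wrist|open|grip'
python3 - <<'E'
from h import *
to(498.2,-196,63.5)
a=snapshot("top");cv2.imwrite("pics/p5.png",cv2.resize(a[190:290,250:360,::-1],None,fx=5,fy=5,interpolation=cv2.INTER_CUBIC))
E
```

```text
eef_pos: [0.5193, -0.0155, 0.1033]
wrist_force: [0.2, 0.3, -0.6]
opening: 0.0876
grip_force: 0.0
eef_pos: [0.5052, -0.1309, 0.1653]
wrist_force: [0.4, -0.5, -0.1]
opening: 0.0638
grip_force: 0.0
eef_pos: [0.4976, -0.1964, 0.1649]
wrist_force: [-0.2, 0.8, 0.4]
opening: 0.0641
grip_force: 0.0
t 33.55 p [ 497.6 -196.4  164.9] yaw 5.4 tilt [-1.e-04  2.e-04 -1.e+00] units [-0.026  0.013  4.056]
```

View pics/p5.png

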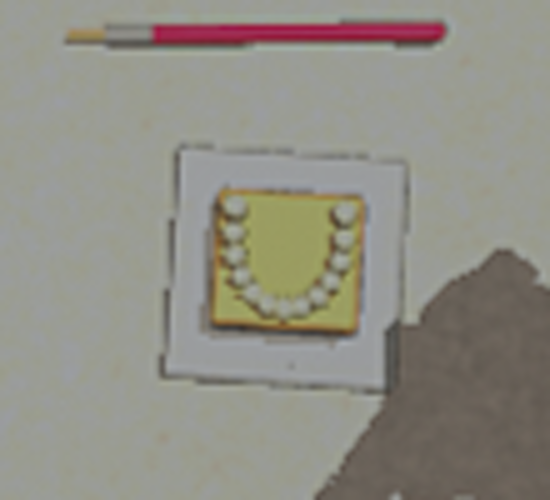

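The cast sits centred and square on the plate: block centre (287,260) against plate centre (286,269), with about 6.5 px of that being height parallax. Next I take green back.

```bash
python3 -m handwheel '[[-0.02,0,0.8,0,0,0,64],[0,0,1,0,0,0,64],[0,0,1,0,0,0,64],[0,0,0.8,0,0,0,64],[0,0,0.4,0,0,0,64],[0,0,0.08,0,0,0,64],[0,0,0,0,0,0,64],[0,0,0,0,0,0,64]]' | grep -E 'eef|wrist|open|grip'
python3 -m handwheel '[[0,0,0,0,0,0,30],[0,0,0,0,0,0,30],[0,0,0,0,0,0,30],[0,0,0,0,0,0,30],[0,0,0,0,0,0,30],[0,0,0,0,0,0,30],[0,0,0,0,0,0,30]]'| grep -E 'eef|wrist|open|grip'
```

```text
eef_pos: [0.4989, -0.1959, 0.0638]
wrist_force: [0.7, 0.1, 0.2]
opening: 0.0638
grip_force: 0.0
eef_pos: [0.4985, -0.196, 0.0631]
wrist_force: [0.6, 2.0, 4.4]
opening: 0.0384
grip_force: 30.0
```

```bash
python3 -m handwheel '[[0,0,-0.3,0,0,0,30],[0,0,-0.7,0,0,0,30],[0,0,-0.9,0,0,0,30],[0,0,-1,0,0,0,30],[0,0,-0.7,0,0,0,30],[0,0,-0.4,0,0,0,30],[0,0.3,0,0,0,0,30],[0,0.7,0,0,0,0,30]]' | grep -E 'eef|wrist|open|grip'
python3 -m handwheel '[[-0.2,1,0,0,0,0,30],[-0.2,1,0,0,0,0,30],[-0.2,1,0,0,0,0,30],[-0.2,1,0,0,0,0,30],[-0.2,1,0,0,0,0,30],[-0.2,1,0,0,0,0,30],[-0.2,1,0,0,0,0,30],[-0.2,1,0,0,0,0,30]]' | grep -E 'eef|wrist|open|grip'
python3 -m handwheel '[[-0.2,1,0,0,0,0,30],[-0.2,1,0,0,0,0,30],[-0.2,1,0,0,0,0,30],[-0.2,1,0,0,0,0,30],[-0.2,1,0,0,0,0,30],[-0.2,0.9,0,0,0,0,30],[-0.03,0.7,0,0,0,0,30],[0,0.4,0,0,0,0,30]]' | grep -E 'eef|wrist|open|grip'
python3 -m handwheel '[[0,0,0.6,0,0,0,30],[0,0,0.8,0,0,0,30],[0,0,0.4,0,0,0,30],[0,0,0,0,0,0,30],[0,0,0,0,0,0,30],[0,0,0,0,0,0,30]]' | grep -E 'eef|wrist|open|grip'
python3 -c "
from h import *
to(530.6,209.4,68.3)"
```

```text
eef_pos: [0.4959, -0.1718, 0.1627]
wrist_force: [-0.1, 0.4, -0.9]
opening: 0.0385
grip_force: 30.0
eef_pos: [0.5158, 0.0336, 0.1618]
wrist_force: [0.0, -0.6, -1.7]
opening: 0.0387
grip_force: 30.0
eef_pos: [0.5295, 0.211, 0.1616]
wrist_force: [0.3, -1.1, -1.7]
opening: 0.0381
grip_force: 30.0
eef_pos: [0.5309, 0.2088, 0.1185]
wrist_force: [-0.3, 0.1, -0.6]
opening: 0.0385
grip_force: 30.0
t 37.35 p [530.9 208.8 118.5] yaw 5.47 tilt [ 1.1e-03  1.0e-04 -1.0e+00] units [0.011 0.025 2.007]
```

```bash
python3 -m handwheel '[[0.01,0.02,0.6,0,0,0,30],[0,0,0.7,0,0,0,30],[0,0,0.35,0,0,0,30],[0,0,0.15,0,0,0,30],[0,0,0.06,0,0,0,30],[0,0,0,0,0,0,30],[0,0,0,0,0,0,30]]' | grep -E 'eef|wrist|open|grip'
python3 -m handwheel '[[0,0,0.05,0,0,0,30],[0,0,0.03,0,0,0,30],[0,0,0.02,0,0,0,30],[0,0,0,0,0,0,30],[0,0,0,0,0,0,30]]' | grep -E 'eef|wrist|open|grip'
```

```text
eef_pos: [0.5306, 0.2095, 0.072]
wrist_force: [0.2, 0.2, -1.0]
opening: 0.0384
grip_force: 30.0
eef_pos: [0.5302, 0.2095, 0.0687]
wrist_force: [0.7, 0.1, -0.1]
opening: 0.0385
grip_force: 30.0
```

```bash
python3 -m handwheel '[[0,0,0.02,0,0,0,30],[0,0,0.01,0,0,0,30],[0,0,0,0,0,0,30],[0,0,0,0,0,0,30]]' | grep -E 'eef|wrist|open|grip'
python3 -m handwheel '[[0,0,0,0,0,0,62],[0,0,0,0,0,0,62],[0,0,0,0,0,0,62],[0,0,-0.3,0,0,0,62],[0,0,-1,0,0,0,62],[0,0,-1,0,0,0,62],[0,0,-1,0,0,0,62],[0,0,-0.7,0,0,0,62]]' | grep -E 'eef|wrist|open|grip'
python3 -m handwheel '[[0.07,-1,0,0,0,0,64],[0.07,-1,0,0,0,0,64],[0.07,-1,0,0,0,0,64],[0.07,-1,0,0,0,0,64],[0.07,-1,0,0,0,0,64],[0.07,-1,0,0,0,0,64],[0.07,-1,0,0,0,0,64],[0.07,-1,0,0,0,0,64]]' | grep -E 'eef|wrist|open|grip'
python3 -m handwheel '[[0.07,-1,0,0,0,0,64],[0.07,-1,0,0,0,0,64],[0.07,-1,0,0,0,0,64],[0.07,-1,0,0,0,0,64],[0.07,-1,0,0,0,0,64],[0.07,-1,0,0,0,0,64],[0.07,-1,0,0,0,0,64],[0.07,-1,0,0,0,0,64]]' | grep -E 'eef|wrist|open|grip'
python3 -m handwheel '[[0.07,-1,0,0,0,0,64],[0.07,-1,0,0,0,0,64],[0,-0.7,0,0,0,0,64],[0,-0.3,0,0,0,0,64],[0,0,0,0,0,0,64],[0,0,0,0,0,0,64]]' | grep -E 'eef|wrist|open|grip'
python3 -c "
from h import *
to(544.7,-267.2,63.5)"
```

```text
eef_pos: [0.5303, 0.2095, 0.0682]
wrist_force: [-0.0, 1.1, 1.1]
opening: 0.0384
grip_force: 30.0
eef_pos: [0.5306, 0.2095, 0.1708]
wrist_force: [-0.2, 0.7, -0.3]
opening: 0.0623
grip_force: 0.0
eef_pos: [0.5353, 0.0078, 0.1686]
wrist_force: [0.0, 1.0, 0.2]
opening: 0.0638
grip_force: 0.0
eef_pos: [0.5404, -0.1927, 0.1686]
wrist_force: [0.0, -0.9, -0.3]
opening: 0.0639
grip_force: 0.0
eef_pos: [0.5442, -0.2658, 0.1681]
wrist_force: [0.3, -0.1, -0.0]
opening: 0.0637
grip_force: 0.0
t 41.18 p [ 544.2 -265.8  168.1] yaw 5.49 tilt [-2.e-04  4.e-04 -1.e+00] units [-0.015 -0.06   4.182]
```

```bash
python3 -m handwheel '[[-0.01,-0.06,0.9,0,0,0,64],[0,0,1,0,0,0,64],[0,0,1,0,0,0,64],[0,0,0.8,0,0,0,64],[0,0,0.4,0,0,0,64],[0,0,0.1,0,0,0,64],[0,0,0,0,0,0,64],[0,0,0,0,0,0,64]]' | grep -E 'eef|wrist|open|grip'
python3 -m handwheel '[[0,0,0,0,0,0,30],[0,0,0,0,0,0,30],[0,0,0,0,0,0,30],[0,0,0,0,0,0,30],[0,0,0,0,0,0,30],[0,0,0,0,0,0,30],[0,0,0,0,0,0,30]]'| grep -E 'eef|wrist|open|grip'
python3 -m handwheel '[[0,0,-0.3,0,0,0,30],[0,0,-0.7,0,0,0,30],[0,0,-0.9,0,0,0,30],[0,0,-1,0,0,0,30],[0,0,-1,0,0,0,30],[0,0,-0.7,0,0,0,30],[0,0.3,-0.2,0,0,0,30],[0,0.7,0,0,0,0,30]]' | grep -E 'eef|wrist|open|grip'
python3 -m handwheel '[[0.07,1,0,0,0,0,30],[0.07,1,0,0,0,0,30],[0.07,1,0,0,0,0,30],[0.07,1,0,0,0,0,30],[0.07,1,0,0,0,0,30],[0.07,1,0,0,0,0,30],[0.07,1,0,0,0,0,30],[0.07,1,0,0,0,0,30]]' | grep -E 'eef|wrist|open|grip'
python3 -m handwheel '[[0.07,1,0,0,0,0,30],[0.07,1,0,0,0,0,30],[0.07,1,0,0,0,0,30],[0.07,1,0,0,0,0,30],[0.07,1,0,0,0,0,30],[0.07,1,0,0,0,0,30],[0.07,1,0,0,0,0,30],[0.07,1,0,0,0,0,30]]' | grep -E 'eef|wrist|open|grip'
python3 -m handwheel '[[0,1,0,0,0,0,30],[0,1,0,0,0,0,30],[0,1,0,0,0,0,30],[0,0.8,0,0,0,0,30],[0,0.4,0,0,0,0,30],[0,0.15,0,0,0,0,30],[0,0,0,0,0,0,30],[0,0,0,0,0,0,30]]' | grep -E 'eef|wrist|open|grip'
python3 -c "
from h import *
to(467.2,261.4,68.3)"
```

```text
eef_pos: [0.5453, -0.2678, 0.0643]
wrist_force: [-0.6, 0.1, -0.0]
opening: 0.0639
grip_force: 0.0
eef_pos: [0.5449, -0.2679, 0.0634]
wrist_force: [0.1, 1.5, 4.7]
opening: 0.0385
grip_force: 30.0
eef_pos: [0.5425, -0.244, 0.1839]
wrist_force: [-0.8, 0.4, -2.3]
opening: 0.0384
grip_force: 30.0
eef_pos: [0.5081, -0.0435, 0.1821]
wrist_force: [0.1, -0.1, -0.3]
opening: 0.0383
grip_force: 30.0
eef_pos: [0.4749, 0.1539, 0.1821]
wrist_force: [0.5, 0.6, -1.6]
opening: 0.0386
grip_force: 30.0
eef_pos: [0.4657, 0.2601, 0.1827]
wrist_force: [-0.1, -0.2, -1.2]
opening: 0.0385
grip_force: 30.0
t 45.1 p [465.7 260.1 182.7] yaw 5.47 tilt [-5.e-04 -5.e-04 -1.e+00] units [-0.069  0.05   4.575]
```

```bash
python3 -m handwheel '[[-0.07,0.05,0.7,0,0,0,30],[0,0,1,0,0,0,30],[0,0,1,0,0,0,30],[0,0,0.9,0,0,0,30],[0,0,0.5,0,0,0,30],[0,0,0.25,0,0,0,30],[0,0,0.1,0,0,0,30],[0,0,0,0,0,0,30]]' | grep -E 'eef|wrist|open|grip'
python3 -m handwheel '[[0,0,0.05,0,0,0,30],[0,0,0.04,0,0,0,30],[0,0,0.02,0,0,0,30],[0,0,0,0,0,0,30],[0,0,0,0,0,0,30]]' | grep -E 'eef|wrist|open|grip'
```

```text
eef_pos: [0.4677, 0.2617, 0.0719]
wrist_force: [1.4, 0.3, -0.2]
opening: 0.0386
grip_force: 30.0
eef_pos: [0.4674, 0.2622, 0.0692]
wrist_force: [0.2, -1.3, -1.2]
opening: 0.0384
grip_force: 30.0
```

```bash
python3 -m handwheel '[[0,-0.02,0.02,0,0,0,30],[0,0,0.02,0,0,0,30],[0,0,0.01,0,0,0,30],[0,0,0,0,0,0,30],[0,0,0,0,0,0,30]]' | grep -E 'eef|wrist|open|grip'
python3 -m handwheel '[[0,0,0,0,0,0,62],[0,0,0,0,0,0,62],[0,0,0,0,0,0,62],[0,0,-0.3,0,0,0,62],[0,0,-1,0,0,0,62],[0,0,-1,0,0,0,62],[0,0,-1,0,0,0,62],[0,0,-1,0,0,0,62]]' | grep -E 'eef|wrist|open|grip'
python3 -m handwheel '[[0,-1,0,0,0,0,62],[0.03,-1,0,0,0,0,62],[0.03,-1,0,0,0,0,62],[0.03,-1,0,0,0,0,62],[0.03,-1,0,0,0,0,62],[0.03,-1,0,0,0,0,62],[0.03,-1,0,0,0,0,62],[0.03,-1,0,0,0,0,62]]' | grep -E 'eef|wrist|open|grip'
python3 -m handwheel '[[0.03,-1,0,0,0,0,62],[0.03,-1,0,0,0,0,62],[0.03,-1,0,0,0,0,62],[0.03,-1,0,0,0,0,62],[0.03,-1,0,0,0,0,62],[0.03,-1,0,0,0,0,62],[0.03,-1,0,0,0,0,62],[0.03,-1,0,0,0,0,62]]' | grep -E 'eef|wrist|open|grip'
python3 -m handwheel '[[0.03,-1,0,0,0,0,62],[0.03,-1,0,0,0,0,62],[0.03,-1,0,0,0,0,62],[0.03,-1,0,0,0,0,62],[0.03,-1,0,0,0,0,62],[0,-1,0,0,0,0,62],[0,-1,0,0,0,0,62],[0,-1,0,0,0,0,62]]' | grep -E 'eef|wrist|open|grip'
python3 -m handwheel '[[0,-0.3,0,0,0,0,64],[0,0,0,0,0,0,64],[0,0,0,0,0,0,64]]' | grep -E 'eef|wrist|open|grip'
python3 -c "
from h import *
to(510.5,-345.7,63)"
```

```text
eef_pos: [0.4678, 0.2618, 0.0683]
wrist_force: [-0.4, 0.3, 4.5]
opening: 0.0384
grip_force: 30.0
eef_pos: [0.4672, 0.2616, 0.1768]
wrist_force: [0.5, 1.1, -0.3]
opening: 0.0625
grip_force: 0.0
eef_pos: [0.4812, 0.0609, 0.1757]
wrist_force: [0.4, -0.0, 0.5]
opening: 0.062
grip_force: 0.0
eef_pos: [0.4943, -0.1388, 0.1757]
wrist_force: [1.0, 0.7, -1.4]
opening: 0.0619
grip_force: 0.0
eef_pos: [0.5097, -0.3382, 0.1757]
wrist_force: [0.0, 0.2, 1.0]
opening: 0.0618
grip_force: 0.0
eef_pos: [0.5104, -0.3438, 0.1752]
wrist_force: [-0.3, 0.0, 0.5]
opening: 0.0638
grip_force: 0.0
t 49.52 p [ 510.4 -343.8  175.2] yaw 5.48 tilt [-3.e-04  8.e-04 -1.e+00] units [ 4.000e-03 -8.000e-02  4.487e+00]
```

```bash
python3 -m handwheel '[[0,-0.07,1,0,0,0,64],[0,0,1,0,0,0,64],[0,0,1,0,0,0,64],[0,0,0.9,0,0,0,64],[0,0,0.45,0,0,0,64],[0,0,0.14,0,0,0,64],[0,0,0,0,0,0,64],[0,0,0,0,0,0,64]]' | grep -E 'eef|wrist|open|grip'
python3 -m handwheel '[[0,0,0,0,0,0,30],[0,0,0,0,0,0,30],[0,0,0,0,0,0,30],[0,0,0,0,0,0,30],[0,0,0,0,0,0,30],[0,0,0,0,0,0,30],[0,0,0,0,0,0,30]]'| grep -E 'eef|wrist|open|grip'
python3 -m handwheel '[[0,0,-0.3,0,0,0,30],[0,0,-0.7,0,0,0,30],[0,0,-1,0,0,0,30],[0,0,-1,0,0,0,30],[0,0,-1,0,0,0,30],[0,0,-0.8,0,0,0,30],[0,0.3,-0.2,0,0,0,30],[0,0.7,0,0,0,0,30]]' | grep -E 'eef|wrist|open|grip'
python3 -m handwheel '[[-0.12,1,0,0,0,0,30],[-0.12,1,0,0,0,0,30],[-0.12,1,0,0,0,0,30],[-0.12,1,0,0,0,0,30],[-0.12,1,0,0,0,0,30],[-0.12,1,0,0,0,0,30],[-0.12,1,0,0,0,0,30],[-0.12,1,0,0,0,0,30]]' | grep -E 'eef|wrist|open|grip'
python3 -m handwheel '[[-0.12,1,0,0,0,0,30],[-0.12,1,0,0,0,0,30],[-0.12,1,0,0,0,0,30],[-0.12,1,0,0,0,0,30],[-0.12,1,0,0,0,0,30],[-0.12,1,0,0,0,0,30],[-0.12,1,0,0,0,0,30],[-0.12,1,0,0,0,0,30]]' | grep -E 'eef|wrist|open|grip'
python3 -m handwheel '[[-0.12,1,0,0,0,0,30],[-0.12,1,0,0,0,0,30],[-0.12,1,0,0,0,0,30],[-0.12,1,0,0,0,0,30],[-0.12,1,0,0,0,0,30],[-0.12,1,0,0,0,0,30],[-0.12,1,0,0,0,0,30],[-0.12,0.9,0,0,0,0,30]]' | grep -E 'eef|wrist|open|grip'
python3 -m handwheel '[[0,0.5,0,0,0,0,30],[0,0.25,0,0,0,0,30],[0,0,0,0,0,0,30],[0,0,0,0,0,0,30]]' | grep -E 'eef|wrist|open|grip'
python3 -c "
from h import *
to(519.3,324.6,68.3)"
```

```text
eef_pos: [0.5113, -0.3462, 0.0643]
wrist_force: [-0.3, 0.2, -0.3]
opening: 0.0636
grip_force: 0.0
eef_pos: [0.511, -0.3462, 0.0634]
wrist_force: [0.0, 1.5, 5.6]
opening: 0.0385
grip_force: 30.1
eef_pos: [0.5085, -0.3225, 0.1889]
wrist_force: [0.5, 0.1, -1.7]
opening: 0.0384
grip_force: 30.0
eef_pos: [0.5123, -0.1181, 0.187]
wrist_force: [0.7, -0.5, -2.1]
opening: 0.0382
grip_force: 30.0
eef_pos: [0.5169, 0.083, 0.187]
wrist_force: [1.8, -0.1, -1.7]
opening: 0.0387
grip_force: 30.0
eef_pos: [0.5218, 0.2819, 0.1868]
wrist_force: [0.0, -0.5, -1.3]
opening: 0.0384
grip_force: 30.0
eef_pos: [0.5209, 0.2983, 0.1876]
wrist_force: [-0.4, -0.3, -0.7]
opening: 0.0382
grip_force: 30.0
t 53.77 p [520.9 298.3 187.6] yaw 5.49 tilt [-6.e-04 -7.e-04 -1.e+00] units [-0.042  1.056  4.771]
```

```bash
python3 -m handwheel '[[-0.06,0.6,0,0,0,0,30],[0,0.45,0.5,0,0,0,30],[0,0,1,0,0,0,30],[0,0,1,0,0,0,30],[0,0,1,0,0,0,30],[0,0,0.7,0,0,0,30],[0,0,0.35,0,0,0,30],[0,0,0.1,0,0,0,30]]' | grep -E 'eef|wrist|open|grip'
python3 -m handwheel '[[0,0,0,0,0,0,30],[0,0,0,0,0,0,30]]' | grep -E 'eef|wrist|open|grip'
python3 -m handwheel '[[0,0,0.05,0,0,0,30],[0,0,0.03,0,0,0,30],[0,0,0,0,0,0,30],[0,0,0,0,0,0,30]]' | grep -E 'eef|wrist|open|grip'
```

```text
eef_pos: [0.5193, 0.3251, 0.0696]
wrist_force: [-0.3, 0.9, -1.0]
opening: 0.0386
grip_force: 30.0
eef_pos: [0.5206, 0.3255, 0.0726]
wrist_force: [0.8, 0.8, -1.5]
opening: 0.0385
grip_force: 30.0
eef_pos: [0.5201, 0.3253, 0.0701]
wrist_force: [-1.1, -0.4, -1.3]
opening: 0.0382
grip_force: 30.0
```

```bash
python3 -m handwheel '[[0,-0.02,0.04,0,0,0,30],[0,0,0.03,0,0,0,30],[0,0,0.02,0,0,0,30],[0,0,0,0,0,0,30],[0,0,0,0,0,0,30]]' | grep -E 'eef|wrist|open|grip'
```

```text
eef_pos: [0.5206, 0.325, 0.0684]
wrist_force: [-0.8, -0.1, 6.0]
opening: 0.0382
grip_force: 30.0
```

Contact. I'll release, lift, retreat clear towards -x and +y, and inspect.

```bash
python3 -m handwheel '[[0,0,0,0,0,0,62],[0,0,0,0,0,0,62],[0,0,0,0,0,0,62],[0,0,-0.3,0,0,0,62],[0,0,-1,0,0,0,62],[0,0,-1,0,0,0,62],[0,0,-1,0,0,0,62],[0,0,-1,0,0,0,62]]' | grep -E 'eef|wrist|open|grip'
python3 -m handwheel '[[0.5,0.8,-0.5,0,0,0,62],[0.7,1,0,0,0,0,62],[0.7,1,0,0,0,0,62],[0.7,1,0,0,0,0,62],[0.7,1,0,0,0,0,62],[0.7,1,0,0,0,0,62],[0.7,1,0,0,0,0,62],[0.7,1,0,0,0,0,62]]' | grep -E 'eef|wrist|open|grip'
python3 -m handwheel '[[0.8,1,0,0,0,0,62],[0.8,1,0,0,0,0,62],[0,0,0,0,0,0,62]]' | grep -E 'eef|wrist|open|grip'
python3 - <<'E'
from h import *
im=snapshot("top");a=snapshot("scene")
H=hsv(im);h,s,v=H[...,0],H[...,1],H[...,2]
for n,m in dict(red=((h<5)|(h>174))&(s>190),green=(h>50)&(h<80)&(s>150),blue=(h>105)&(h<122)&(s>120)).items():
    c=big(m,(95,200,220,305));print(n,cv2.contourArea(c),rect("top",c,.103))
top=cv2.resize(im[190:310,90:350,::-1],(780,360),interpolation=cv2.INTER_CUBIC);cv2.imwrite("pics/f_top.png",top)
cv2.imwrite("pics/f_sc.png",a[:,:,::-1])
E
```

```text
eef_pos: [0.5199, 0.3247, 0.1766]
wrist_force: [-0.2, -0.2, -0.5]
opening: 0.0621
grip_force: 0.0
eef_pos: [0.3658, 0.5069, 0.188]
wrist_force: [0.6, 0.7, -0.0]
opening: 0.0624
grip_force: 0.0
eef_pos: [0.3184, 0.5549, 0.1878]
wrist_force: [-0.2, 0.2, -0.1]
opening: 0.0623
grip_force: 0.0
red 422.5 (array([511.4, 290.7]), array([49.5, 48.7]), 5.2)
green 294.5 (array([529.7, 209.8]), array([34.3, 34.3]), 45.5)
blue 420.5 (array([464.3, 234.2]), array([49.8, 49.9]), 5.8)
```

View pics/f_top.png

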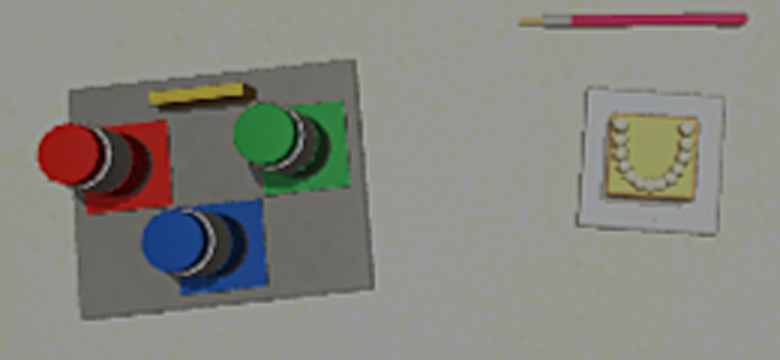

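View pics/f_sc.png

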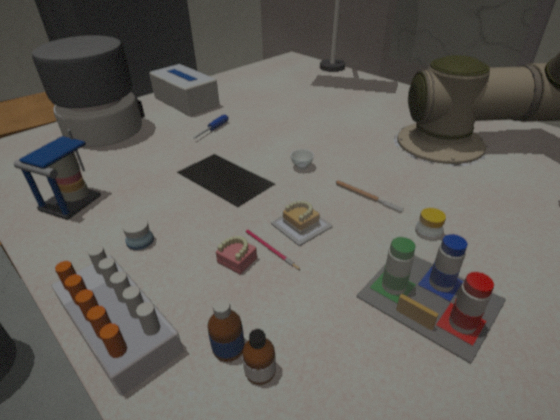

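The final views show all three bottles upright on their own pads: red cap (70,154), blue (174,241), green (265,135) in the crop. The tan cast is centred on the plate, and the pink cast is untouched. Cap positions cast to within about 1 mm of the pad centres.

```bash
python3 -c "
from rig import manip
print(manip.close_job())"
```

```text
the job is handed in; nothing more can be done
None
```

The job is done and handed in: the bottles waited on the mat while the tan cast went to the middle of the plate, and all three now stand centred on their own colour pads; nothing toppled, and the pink cast was left alone.

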